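# Assemble the cover-glass staining set

### The job

Assemble the small staining set, in this order: stand the steel dish squarely in the middle of the white drip tray, lengthwise (either end first); then set the square rack in the dish's bay at the end with the lug; then the round rack in its other bay; and last put the grey cover on so that it sits level and fully down on the dish's rim. Let go of each piece as you place it, and leave the brown bottle and the white-lidded jar where they stand.

Things in the scene. Friction and masses are not known exactly. Their poses are not given: they have to be found in the camera images.
- drip_tray: Shallow white rectangular drip tray, fixed to the bench: 180 (x) by 116 (y) mm outside, raised rim 10 mm high and 3 mm thick, floor 3 mm thick. Origin: centre of its underside, on the bench; x along its length, z up. Yaw within 0.5 rad, place varies.
- dish: Loose open steel dish, 136 (x) x 66 (y) x 50 mm high, walls and floor 4, 0.3 kg, any yaw. Grasp across its 66 width, TCP 36 above its underside. A rib (4 thick, 6 above the inner floor) at the middle parts two bays, 62 (x) x 58 (y), centres at x = +33 and -33. A lug (flat tab 34 wide, 16 long, at height 22 to 30) marks the +x end. Origin: centre of underside; x to the lug, z up.
- square_rack: Loose square steel rack with upright glass slips: base 46 (x) x 44 (y) mm, basket 28 high; on a thin stem a black flat grip 28 (x) x 10 (y), from 52 to 82 above the underside; 0.09 kg. Grasp the grip across its 10 thickness (along y), TCP 73 above the underside: in the dish the fingertips then stay above its rim. Origin: centre of underside, z up. Same either way round.
- round_rack: Loose round steel rack: drum 44 in diameter, 24 mm high, small glass slips standing out of it to 34; on a thin stem a black round grip 16 in diameter, from 52 to 82 above the underside; 0.09 kg. Grasp the grip from any side, TCP 73 above the underside. Origin: centre of underside, z up.
- cover: Loose grey cover, a box 152 (x) x 82 (y) x 53 mm high, open below, 0.22 kg. On top a black bar grip 40 (x) x 12 (y), from 53 to 83 above its lower edge: grasp across the 12, TCP at 75. Inside 146 x 76 (5 to spare round the dish); corner blocks 8 above the lower edge rest on the dish's rim, so the edge ends 42 above the dish's underside. Origin: centre of lower edge plane; x lengthwise.
- bottle: Bystander: brown glass bottle with a black cap, 48 mm in diameter, 95 mm high, upright, loose. Origin: centre of its underside. Not to be moved.
- jar: Bystander: pale plastic jar with a white lid, 54 mm in diameter, 60 mm high, upright, loose. Origin: centre of its underside. Not to be moved.

How it is judged:
On the way, in this order (a step that is already met when the one before it is completed fails the run):
1. the dish stands in the drip tray, let go (horizontal distance between dish and drip_tray below 0.015 m and angle between the x axis of dish and the x axis of drip_tray, either way round below 0.2 rad and angle between dish's own z axis and vertical below 0.06 rad and z of dish in the frame of drip_tray between 0 and 0.007 m and linear speed of dish below 0.02 m/s and angular speed of dish below 0.2 rad/s and contact force between dish and the fingers below 0.1 N), for 0.2 s.
2. the square rack stands in the dish's bay at the lug end, let go (horizontal distance between dish and drip_tray below 0.015 m and angle between the x axis of dish and the x axis of drip_tray, either way round below 0.2 rad and angle between dish's own z axis and vertical below 0.06 rad and z of dish in the frame of drip_tray between 0 and 0.007 m and x of square_rack in the frame of dish between 0.021 and 0.045 m and y of square_rack in the frame of dish between -0.012 and 0.012 m and z of square_rack in the frame of dish between 0.001 and 0.008 m and angle between square_rack's own z axis and vertical below 0.08 rad and linear speed of square_rack below 0.02 m/s and angular speed of square_rack below 0.2 rad/s and contact force between square_rack and the fingers below 0.1 N), for 0.2 s.
3. the round rack stands in the other bay, let go (horizontal distance between dish and drip_tray below 0.015 m and angle between the x axis of dish and the x axis of drip_tray, either way round below 0.2 rad and angle between dish's own z axis and vertical below 0.06 rad and z of dish in the frame of drip_tray between 0 and 0.007 m and x of square_rack in the frame of dish between 0.021 and 0.045 m and y of square_rack in the frame of dish between -0.012 and 0.012 m and z of square_rack in the frame of dish between 0.001 and 0.008 m and angle between each of square_rack, round_rack's own z axis and vertical below 0.08 rad and x of round_rack in the frame of dish between -0.045 and -0.021 m and y of round_rack in the frame of dish between -0.012 and 0.012 m and z of round_rack in the frame of dish between 0.001 and 0.008 m and linear speed of round_rack below 0.02 m/s and angular speed of round_rack below 0.2 rad/s and contact force between round_rack and the fingers below 0.1 N), for 0.2 s.
4. the cover sits on the dish's rim, let go (horizontal distance between dish and drip_tray below 0.015 m and angle between the x axis of dish and the x axis of drip_tray, either way round below 0.2 rad and angle between each of dish, cover's own z axis and vertical below 0.06 rad and z of dish in the frame of drip_tray between 0 and 0.007 m and x of square_rack in the frame of dish between 0.021 and 0.045 m and y of square_rack in the frame of dish between -0.012 and 0.012 m and z of square_rack in the frame of dish between 0.001 and 0.008 m and angle between each of square_rack, round_rack's own z axis and vertical below 0.08 rad and x of round_rack in the frame of dish between -0.045 and -0.021 m and y of round_rack in the frame of dish between -0.012 and 0.012 m and z of round_rack in the frame of dish between 0.001 and 0.008 m and z of cover in the frame of dish between 0.038 and 0.046 m and horizontal distance between cover and dish below 0.011 m and angle between the x axis of cover and the x axis of dish, either way round below 0.15 rad and linear speed of cover below 0.02 m/s and angular speed of cover below 0.2 rad/s and contact force between cover and the fingers below 0.1 N), for 0.2 s.
At the end, for the whole second after the job is handed in: Dish level on the tray floor, within 15 mm of its middle and 0.2 rad of its length; square rack in the lug-end bay, round rack in the other, upright on the floor, within 12 mm of bay centre in x and y; cover level on the rim (edge 38-46 mm above dish underside, within 11 mm, 0.15 rad); all at rest (horizontal distance between dish and drip_tray below 0.015 m and angle between the x axis of dish and the x axis of drip_tray, either way round below 0.2 rad and angle between each of dish, cover's own z axis and vertical below 0.06 rad and z of dish in the frame of drip_tray between 0 and 0.007 m and x of square_rack in the frame of dish between 0.021 and 0.045 m and y of square_rack in the frame of dish between -0.012 and 0.012 m and z of square_rack in the frame of dish between 0.001 and 0.008 m and angle between each of square_rack, round_rack's own z axis and vertical below 0.08 rad and x of round_rack in the frame of dish between -0.045 and -0.021 m and y of round_rack in the frame of dish between -0.012 and 0.012 m and z of round_rack in the frame of dish between 0.001 and 0.008 m and z of cover in the frame of dish between 0.038 and 0.046 m and horizontal distance between cover and dish below 0.011 m and angle between the x axis of cover and the x axis of dish, either way round below 0.15 rad and linear speed of each of dish, square_rack, round_rack, cover below 0.02 m/s and angular speed of each of dish, square_rack, round_rack, cover below 0.2 rad/s); the robot touches nothing.
It fails at once if the bottle is pushed more than 25 mm from its place or tipped (distance of bottle from where it was at the start of the episode above 0.025 m or angle between bottle's own z axis and vertical above 0.3 rad).
It fails at once if the jar is pushed more than 25 mm from its place or tipped (distance of jar from where it was at the start of the episode above 0.025 m or angle between jar's own z axis and vertical above 0.3 rad).
It also fails if it takes over 112 s, if anything falls off the work surface, if the arm or the gripper's body presses on something with over 40 N, if the wrist force passes 120 N, or if a joint passes its speed limit or range.

### The arm

A 6-joint arm with a two-finger parallel gripper is mounted at the origin on the work surface. World frame = base frame: x ahead of the robot, y to its left, z up, the work surface at z = 0. Lengths are in m, angles in rad, forces in N, time in s.
With the tool pointing down it reaches from about 0.35 to 0.725 m from the base axis. Payload 4.3 kg.
Tool frame: the origin (TCP) lies between the finger pads, 19 mm behind the fingertips; this is the grasp point; z points along the fingers, y is the line along which they close (so a half turn about z gives the same grasp; the last joint's range is limited). The gripper opens to 85 mm and grips with 20 to 120 N. Pads are 22 mm wide; open, the fingers measure 114 mm over their backs; the gripper's body (76 mm by 85 mm) begins 54 mm behind the grasp point. The pads swing forward as they close: fully open they stand 13 mm farther back than shut.
Start: joints at [-1.404, 0.377, 0.081, 1.274, 0, 1.46], TCP at [0.157, -0.553, 0.25] pointing down, gripper open.
Joint ranges: [-2.72, 2.72], [-0.84, 1.66], [-1.02, 1.22], [-1.77, 2.12], [-1.37, 1.28], [-3.14, 3.14]. Speed limits (rad/s): [2.57, 2.57, 3.14, 3.14, 3.14, 3.14].

### API

Orientations are given as a unit quaternion [x, y, z, w].
In Python, from bench import manip gives the robot as it stands.
- The arm moves only by the shell command python3 jog.py 'ROWS' [OPENING] [FORCE]. ROWS is a JSON list of rows, 1 to 10 of them, each of 6 numbers: dx, dy, dz in m, then a rotation vector rx, ry, rz in rad; each row shifts and turns the commanded pose from where the row before left it, along the tool's axes as they then stand; what a row does not reach is not made up. A row lasts 1/12 s, in which the tool goes at most 0.0417 m and 0.125 rad, less where a joint would pass 70% of its speed; a pose out of reach is approached as far as the arm can. OPENING is the opening from 0.0 (shut) to 1.0 (fully open), set as the command begins (- or left out keeps the last). The fingers move at their own pace and stop on an object; FORCE is the grip in N (left out, the last holds). Time passes only in rows, so rows that do not move let the fingers close. It prints the time, the measured TCP pose, the force, the opening and the grip force at its end.
- manip.state(): the state, without advancing time (a new reading comes with each control period).
- manip.camera(name): name is "scene" or "top" or "wrist"; returns the picture (400x640x3 uint8, red, green, blue); there is no depth.
- manip.get_calibration(name): a dict with "fovy" (degrees; the focal length in pixels is half the picture's height over the tangent of half this angle, whatever the lens; pixels are square), "cx", "cy" (the principal point, pixels), "eye" and "orientation" of the camera in the world. Camera axes: x right, y up, looking along -z (the intrinsics and any distortion apply to the point x, -y, -z); pixel columns grow to the right and rows downward; lengths in m; the calibration is good to about 2 mm. A picture is of the moment at which its call begins: read the wrist's pose just before it. get_calibration takes no time and is no camera call; for the wrist camera it gives the pose at the moment of the call.
- manip.sign_off(): hands the job in; it is judged then, once.
The state is a dict: "t": time; "joint_pos": joint angles; "joint_velocities": joint speeds; "joint_torque": joint torques, N m; "tool_pos": TCP position; "tcp_rot": TCP orientation; "ft_force": force on the tool from outside, world axes, zero at the start; "ft_torque": the same for the moment, N m; "opening": opening from 0.0 (shut) to 1.0 (fully open); "grip_force": force on a finger pad.
Only numpy, scipy, OpenCV 4.12 (cv2) and the standard library are available. Lean on these libraries where they do the work, as an engineer would, in place of code of your own. Each camera call takes 0.05 s, during which the arm holds its last target. There are 200 camera calls.

## Working session

There is one attempt and no reset: what is moved stays moved. The work goes in short steps, Python scripts to look and compute and a shell command to move; the robot and the scene stay as the last step left them, time stands still between calls to the robot, and variables do not carry over. Pictures are saved under pics/ and viewed, at most 14 in all, crops included, and the job is handed in when it is done.

```bash
ls; mkdir -p pics; python3 - <<'E'
from bench import manip
import cv2
for n in("scene","top","wrist"):
    c=manip.get_calibration(n);print(n,c)
    im=manip.camera(n);cv2.imwrite(f"pics/{n}0.png",im[:,:,::-1])
print(manip.state())
E
```

```text
bench.py
jog.py
pics
scene {'fovy': 46.30286132708821, 'cx': 313.94597904481816, 'cy': 195.6731910480926, 'eye': array([1.0449627 , 0.57304848, 0.77500578]), 'orientation': array([0.13558809, 0.37059228, 0.86173541, 0.31888761])}
top {'fovy': 54.227035523925544, 'cx': 319.13961065376225, 'cy': 197.3730038927681, 'eye': array([0.42029648, 0.01111238, 1.15033081]), 'orientation': array([-0.03867083,  0.0346117 ,  0.71016933, -0.70211546])}
wrist {'fovy': 59.472959046562046, 'cx': 317.2144747473454, 'cy': 198.59660625533795, 'eye': array([ 0.22091655, -0.53581553,  0.37241552]), 'orientation': array([-0.10376969,  0.08073057, -0.59750207,  0.79101561])}
{'t': 0.15, 'joint_pos': array([-1.40428268e+00,  3.77904168e-01,  7.99557828e-02,  1.27438737e+00,
        4.39584090e-05,  1.46049922e+00]), 'joint_velocities': array([ 0.00090884, -0.0027979 ,  0.00517209, -0.00085062, -0.00221334,
       -0.00342128]), 'joint_torque': array([ 8.14369450e-04, -4.64035320e+01,  2.70170188e+01,  1.38852687e-02,
       -8.63300625e-05, -1.84017341e-05]), 'tool_pos': array([ 0.15708525, -0.55265364,  0.2492793 ]), 'tcp_rot': array([ 9.90436964e-01,  1.37963861e-01,  3.38001596e-07, -7.70028903e-04]), 'ft_force': array([-0.06975969, -0.50806814,  0.27207566]), 'ft_torque': array([0.01765191, 0.02516718, 0.0599665 ]), 'grip_force': 0.0, 'opening': 0.9937029385861029}
```

View pics/top0.png

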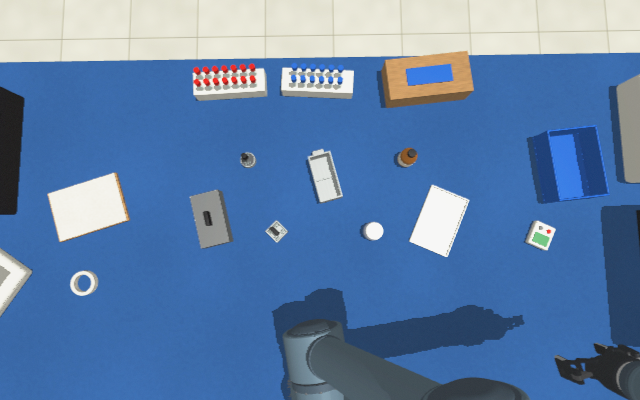

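View pics/scene0.png

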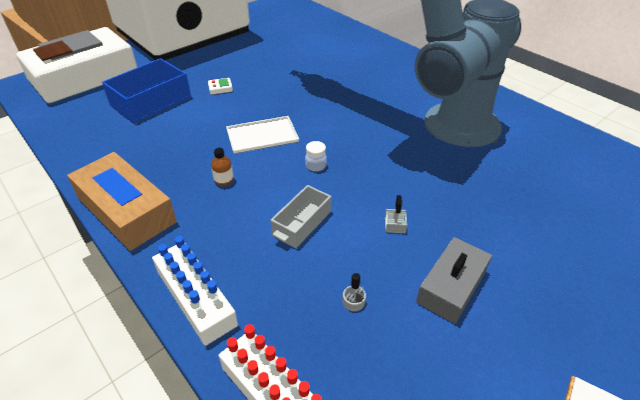

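```bash
cat > h.py <<'E'
import numpy as np, cv2
from bench import manip
from scipy.spatial.transform import Rotation as R
def cam(c): 
    return 200/np.tan(np.radians(c["fovy"]/2)),R.from_quat(c["orientation"]).as_matrix(),np.array(c["eye"])
def ray(c,uv):
    f,M,e=cam(c);uv=np.atleast_2d(uv).astype(float)
    d=np.c_[(uv[:,0]-c["cx"])/f,-(uv[:,1]-c["cy"])/f,-np.ones(len(uv))]@M.T
    return e,d
def atz(c,uv,z):
    e,d=ray(c,uv);return e+d*((z-e[2])/d[:,2])[:,None]
def proj(c,P):
    f,M,e=cam(c);q=(np.atleast_2d(P)-e)@M
    return np.c_[c["cx"]+f*q[:,0]/-q[:,2],c["cy"]-f*q[:,1]/-q[:,2]]
def tri(obs): # [(c,uv),...]
    A=np.zeros((3,3));b=np.zeros(3)
    for c,uv in obs:
        e,d=ray(c,uv);d=d[0]/np.linalg.norm(d[0]);N=np.eye(3)-np.outer(d,d);A+=N;b+=N@e
    return np.linalg.solve(A,b)
def togo(P,yaw): # P world TCP target, yaw = world direction of tool y axis (mod pi), tool down
    s=manip.state();T=R.from_quat(s["tcp_rot"]);d=T.inv().apply(np.array(P)-s["tool_pos"])
    y=T.apply([0,1,0]);a=np.arctan2(y[1],y[0]);r=(yaw-a+np.pi/2)%np.pi-np.pi/2
    print("shift(tool) mm",np.round(d*1e3,1),"rz(tool)",round(-r,3),"tilt",np.round(T.apply([0,0,1])[:2],3),"j6",s["joint_pos"][5].round(2),"tcp",s["tool_pos"].round(4),"t",round(s["t"],1))
E
python3 - <<'E'
from h import *
im=cv2.imread("pics/top0.png");cv2.imwrite("pics/topc.png",cv2.resize(im[130:265,185:475],(800,372),interpolation=cv2.INTER_CUBIC))
c=manip.get_calibration("top")
for n,uv,z in [("tray",(440,220),0.01),("dish",(325,176),.05),("sq",(276,229),.08),("rd",(248,155),.08),("cov",(207,217),.08),("bot",(410,154),.095),("jar",(373,231),.06)]: print(n,atz(c,uv,z).round(3))
E
```

```text
tray [[ 0.469 -0.334  0.01 ]]
dish [[ 0.596 -0.001  0.05 ]]
sq [[0.446 0.136 0.08 ]]
rd [[0.653 0.214 0.08 ]]
cov [[0.481 0.325 0.08 ]]
bot [[ 0.647 -0.234  0.095]]
jar [[ 0.438 -0.132  0.06 ]]
```

View pics/topc.png

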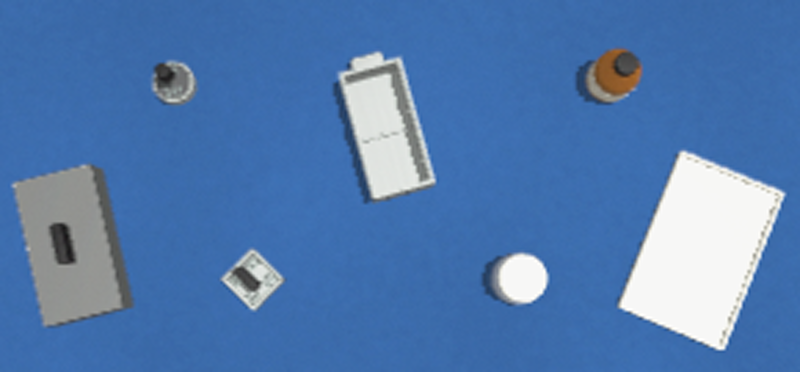

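```bash
python3 - <<'E'
from h import *
c=manip.get_calibration("wrist");s=manip.state();T=R.from_quat(s["tcp_rot"])
print("cam in tool",T.inv().apply(c["eye"]-s["tool_pos"]).round(3));print((T.inv()*R.from_quat(c["orientation"])).as_matrix().round(3))
obj=dict(tray=[.469,-.334,0],dish=[.596,-.001,.05],sq=[.446,.136,.08],rd=[.653,.214,.08],cov=[.481,.325,.08])
for P in [(.38,-.2,.33),(.45,.0,.33),(.40,.15,.33)]:
  for yaw in (1.2,1.57,0.3,0.):
    y=np.array([np.cos(yaw),np.sin(yaw),0]);
    for sg in (1,-1):
        Y=sg*y;Z=np.array([0,0,-1.]);X=np.cross(Y,Z);M=R.from_matrix(np.c_[X,Y,Z])
        c2=dict(c);c2["eye"]=np.array(P)+M.apply(T.inv().apply(c["eye"]-s["tool_pos"]));c2["orientation"]=(M*T.inv()*R.from_quat(c["orientation"])).as_quat()
        print(P,yaw,sg,{k:proj(c2,v)[0].astype(int).tolist() for k,v in obj.items()})
togo((.40,-.17,.33),1.57)
E
```

```text
cam in tool [ 0.066  0.001 -0.123]
[[-0.     0.965  0.261]
 [ 1.    -0.     0.002]
 [ 0.002  0.261 -0.965]]
(0.38, -0.2, 0.33) 1.2 1 {'tray': [250, 250], 'dish': [527, 264], 'sq': [643, 109], 'rd': [737, 256], 'cov': [840, 72]}
(0.38, -0.2, 0.33) 1.2 -1 {'tray': [394, 47], 'dish': [69, 42], 'sq': [17, 220], 'rd': [-166, 64], 'cov': [-139, 249]}
(0.38, -0.2, 0.33) 1.57 1 {'tray': [219, 221], 'dish': [467, 324], 'sq': [615, 225], 'rd': [640, 378], 'cov': [773, 253]}
(0.38, -0.2, 0.33) 1.57 -1 {'tray': [425, 84], 'dish': [117, -50], 'sq': [-9, 104], 'rd': [-155, -139], 'cov': [-204, 68]}
(0.38, -0.2, 0.33) 0.3 1 {'tray': [349, 265], 'dish': [565, 45], 'sq': [507, -182], 'rd': [771, -202], 'cov': [663, -475]}
(0.38, -0.2, 0.33) 0.3 -1 {'tray': [278, 26], 'dish': [105, 262], 'sq': [192, 396], 'rd': [25, 404], 'cov': [141, 493]}
(0.38, -0.2, 0.33) 0.0 1 {'tray': [380, 252], 'dish': [530, -32], 'sq': [396, -233], 'rd': [671, -365], 'cov': [463, -588]}
(0.38, -0.2, 0.33) 0.0 -1 {'tray': [242, 45], 'dish': [152, 313], 'sq': [267, 417], 'rd': [120, 462], 'cov': [248, 520]}
(0.45, 0.0, 0.33) 1.
[... 1316 characters left out ...]
.57 -1 {'tray': [705, 101], 'dish': [465, -28], 'sq': [330, 123], 'rd': [244, -113], 'cov': [145, 88]}
(0.4, 0.15, 0.33) 0.3 1 {'tray': [270, 446], 'dish': [425, 315], 'sq': [353, 191], 'rd': [556, 179], 'cov': [449, 21]}
(0.4, 0.15, 0.33) 0.3 -1 {'tray': [398, -355], 'dish': [175, -35], 'sq': [279, 142], 'rd': [73, 154], 'cov': [208, 286]}
(0.4, 0.15, 0.33) 0.0 1 {'tray': [358, 447], 'dish': [471, 280], 'sq': [359, 180], 'rd': [562, 105], 'cov': [402, -15]}
(0.4, 0.15, 0.33) 0.0 -1 {'tray': [243, -357], 'dish': [130, 20], 'sq': [273, 154], 'rd': [92, 223], 'cov': [249, 310]}
shift(tool) mm [ 338.3 -301.8  -80.2] rz(tool) 0.278 tilt [-0.     0.002] j6 1.46 tcp [ 0.1571 -0.5527  0.2493] t 0.1
```

```bash
python3 jog.py '[[0,0,-0.02,0,0,0.093],[0,0,-0.02,0,0,0.093],[0,0,-0.02,0,0,0.092],[0.028,-0.027,-0.003,0,0,0],[0.028,-0.027,-0.003,0,0,0],[0.028,-0.027,-0.003,0,0,0],[0.028,-0.027,-0.003,0,0,0],[0.028,-0.027,-0.003,0,0,0],[0.028,-0.027,-0.003,0,0,0],[0.028,-0.027,-0.003,0,0,0]]'
python3 jog.py '[[0.028,-0.027,-0.003,0,0,0],[0.028,-0.027,-0.003,0,0,0],[0.028,-0.027,-0.003,0,0,0],[0.028,-0.027,-0.003,0,0,0],[0.028,-0.027,-0.003,0,0,0],[0.028,-0.027,-0.003,0,0,0],[0,0,0,0,0,0],[0,0,0,0,0,0],[0,0,0,0,0,0]]'
cat > snap.py <<'E'
import sys,pickle
from h import *
n=sys.argv[1];c=manip.get_calibration("wrist");im=manip.camera("wrist")
cv2.imwrite(f"pics/{n}.png",im[:,:,::-1]);pickle.dump(c,open(f"pics/{n}.pkl","wb"))
E
python3 snap.py w1
```

```text
t: 0.98
tool_pos: [0.3543, -0.3627, 0.331]
tcp_rot: [1.0, -0.001, -0.0, -0.0]
ft_force: [0.4, -1.2, 0.1]
opening: 1.004
grip_force: 0.0
t: 1.73
tool_pos: [0.5213, -0.2026, 0.3486]
tcp_rot: [1.0, -0.0, -0.001, 0.0]
ft_force: [-0.6, 0.4, -0.5]
opening: 0.996
grip_force: 0.0
```

```bash
python3 jog.py '[[0.005,-0.04,0,0,0,0],[0.005,-0.04,0,0,0,0],[0.005,-0.04,0,0,0,0],[0.005,-0.04,0,0,0,0],[0.005,-0.04,0,0,0,0],[0.005,-0.04,0,0,0,0],[0,-0.04,0,0,0,0],[0,0,0,0,0,0],[0,0,0,0,0,0],[0,0,0,0,0,0]]'; python3 snap.py w2;  python3 jog.py '[[0.00,-0.04,0,0,0,0],[0.0,-0.04,0,0,0,0],[0.0,-0.04,0,0,0,0],[0.0,-0.04,0,0,0,0],[0,0,0,0,0,0],[0,0,0,0,0,0],[0,0,0,0,0,0]]'; python3 snap.py w3
```

```text
t: 2.62
tool_pos: [0.5517, 0.0684, 0.349]
tcp_rot: [1.0, 0.004, -0.0, -0.003]
ft_force: [-0.0, 0.1, 0.3]
opening: 0.999
grip_force: 0.0
t: 3.25
tool_pos: [0.5498, 0.1522, 0.3536]
tcp_rot: [0.997, 0.063, -0.003, -0.033]
ft_force: [-0.5, -0.5, 0.4]
opening: 1.003
grip_force: 0.0
```

View pics/w1.png

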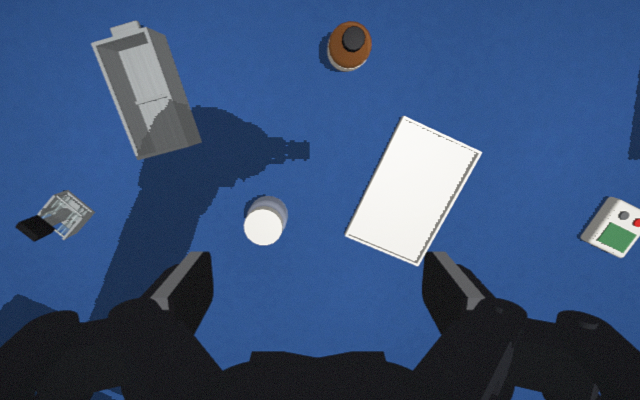

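View pics/w2.png

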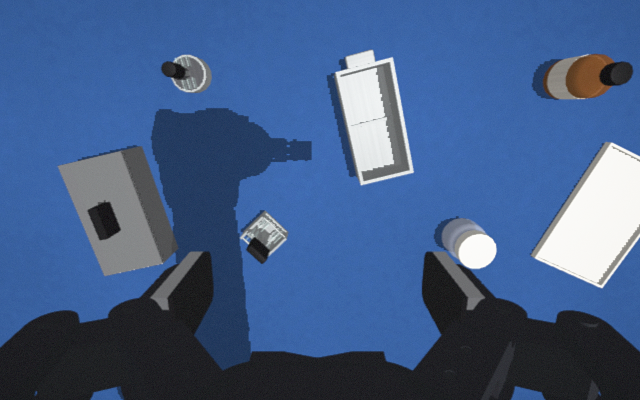

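View pics/w3.png

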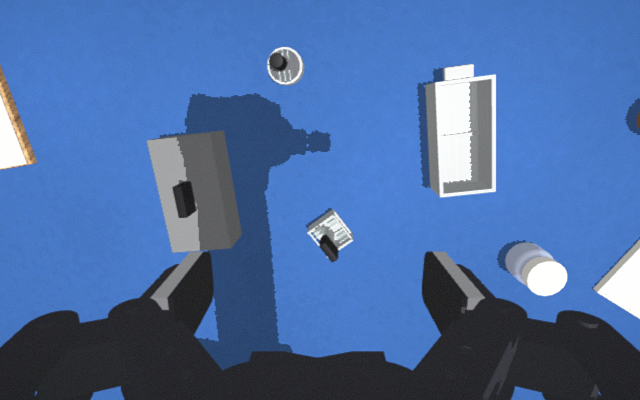

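```bash
cat > fit.py <<'E'
import pickle
from h import *
from scipy.optimize import least_squares
C=lambda n:pickle.load(open(f"pics/{n}.pkl","rb"))
def fit(L,W,obs,x0):
    # obs: (cal,[uv or None]*4) corners order (+,+),(+,-),(-,-),(-,+)
    m=np.array([[L,W],[L,-W],[-L,-W],[-L,W]])/2
    def world(p):
        cs,sn=np.cos(p[3]),np.sin(p[3]);return np.c_[p[0]+m@[cs,-sn],p[1]+m@[sn,cs],np.full(4,p[2])]
    def f(p):
        P=world(p);r=[]
        for c,uv in obs:
            q=proj(c,P);r+=[q[i]-uv[i] for i in range(4) if uv[i] is not None]
        return np.concatenate(r)
    s=least_squares(f,x0,loss="soft_l1");print("x y ztop yaw",s.x.round(4));print("res",f(s.x).round(1));return s.x
E
python3 - <<'E'
from fit import *
w1,w2,w3=C("w1"),C("w2"),C("w3")
print("dish");d=fit(.136,.066,[(w1,[(93,44),(149,27),(201,144),(138,158)]),(w2,[(334,75),(395,58),(412,173),(361,185)]),(w3,[(427,84),(495,75),(495,191),(440,196)])],[.596,0,.05,.2])
print("tray");t=fit(.18,.116,[(w1,[(403,116),(481,153),(417,265),(346,236)]),(w2,[(610,142),None,(601,287),(533,256)])],[.469,-.334,.01,-.4])
for n,a,b in [("covgrip",(103,220),(185,198)),("sqgrip",(259,249),(330,248)),("rdgrip",(173,70),(279,62))]: print(n,tri([(w2,a),(w3,b)]).round(4))
togo((d[0],d[1],.2),d[3]+np.pi/2)
im=[cv2.imread(f"pics/w{i}.png") for i in(2,3)]
cv2.imwrite("pics/c23.png",np.hstack([cv2.resize(im[0][40:285,50:300],None,fx=1.6,fy=1.6,interpolation=2),cv2.resize(im[1][30:275,140:390],None,fx=1.6,fy=1.6,interpolation=2)]))
E
```

```text
dish
x y ztop yaw [5.951e-01 2.000e-04 4.540e-02 2.572e-01]
res [  0.5   0.2  -0.9   0.8 -10.6   2.2   1.7   2.    1.5  -2.1  -3.   -0.3
   1.3  -1.1   0.   -0.3   7.5  -0.9  -0.8  -0.2  -0.3  -0.1  -0.3   0.8]
tray
x y ztop yaw [ 0.4661 -0.3316  0.0055 -0.4145]
res [ 0.6 -0.   0.2 -1.1  0.5  0.3 -0.9 -0.8 -0.2  0.4 -0.7  0.1  0.4  1.2]
covgrip [0.483  0.3242 0.078 ]
sqgrip [0.4425 0.1412 0.0689]
rdgrip [0.6517 0.2254 0.0735]
shift(tool) mm [ 26.  166.5 142.8] rz(tool) -0.132 tilt [-0.009  0.066] j6 3.14 tcp [0.5498 0.1523 0.3536] t 3.3
```

View pics/c23.png

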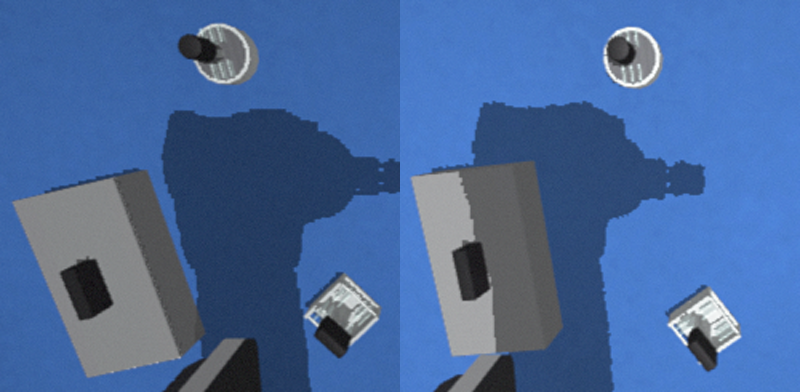

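```bash
python3 - <<'E'
from fit import *
w1,w2,w3=C("w1"),C("w2"),C("w3")
print("dish");d=fit(.136,.066,[(w1,[(93,44),(149,27),None,(138,158)]),(w2,[(334,75),(395,58),(412,173),(361,185)]),(w3,[None,(495,75),(495,191),(440,196)])],[.596,0,.05,.2])
print("cover");d2=fit(.152,.082,[(w2,[(58.8,167),(120.6,152.5),(163,264),(105,275.6)][0:4]),(w3,[(147.5,140.6),(213,133),(232,248.8),(172.5,252)])],[.48,.32,.05,.2])
togo((d[0],d[1],.2),d[3]+np.pi/2)
E
```

```text
dish
x y ztop yaw [5.951e-01 1.000e-04 4.650e-02 2.482e-01]
res [ 0.2 -0.4 -0.8  0.7  0.7  2.1  2.1 -2.6 -2.2 -0.3  1.1 -0.6 -0.4 -0.2
  0.2 -0.1 -0.4  0.4 -0.6  0.8]
cover
x y ztop yaw [0.4777 0.3283 0.0511 0.2281]
res [-0.  -1.1  1.3 -1.3  0.5 -0.1  0.1  0.5 -0.1 -0.1 -2.2  1.  -0.8 -0.1
  0.2  0.8]
shift(tool) mm [ 26.  166.5 142.8] rz(tool) -0.123 tilt [-0.009  0.066] j6 3.14 tcp [0.5498 0.1523 0.3536] t 3.3
```

```bash
python3 jog.py '[[0.004,0.027,0.022,0,0,0],[0.004,0.027,0.022,0,0,0],[0.004,0.027,0.022,0,0,0],[0.004,0.027,0.022,0,0,0],[0.004,0.028,0.022,0,0,0],[0.004,0.028,0.022,0,0,0],[0,0,0,0,0,-0.12],[0,0,0,0,0,0],[0,0,0,0,0,0],[0,0,0,0,0,0]]'
python3 - <<'E'
from h import *
togo((.5951,.0001,.1),.2482+np.pi/2)
T=R.from_quat(manip.state()["tcp_rot"]);print("tiltfix rotvec tool",np.cross([0,0,1],T.inv().apply([0,0,-1])).round(3))
E
```

```text
t: 4.13
tool_pos: [0.5934, 0.0034, 0.2119]
tcp_rot: [0.992, 0.122, 0.0, -0.034]
ft_force: [1.7, -1.1, -0.4]
opening: 1.004
grip_force: 0.0
shift(tool) mm [-1.000e-01  1.100e+01  1.114e+02] rz(tool) -0.002 tilt [-0.008  0.067] j6 2.76 tcp [0.5934 0.0034 0.2119] t 4.1
tiltfix rotvec tool [-0.067 -0.009  0.   ]
```

```bash
cat >> h.py <<'E'
_t=togo
def togo(P,yaw):
    _t(P,yaw);T=R.from_quat(manip.state()["tcp_rot"]);print("tiltfix",np.cross([0,0,1],T.inv().apply([0,0,-1]))[:2].round(3))
E
python3 jog.py '[[0,0,0,-0.067,-0.009,0],[0,0,0,0,0,0],[0,0,0,0,0,0],[0,0,0,0,0,0]]'
python3 snap.py w4; python3 -c "
from h import *
togo((.5951,.0001,.036),.2482+np.pi/2)"
```

```text
t: 4.47
tool_pos: [0.5933, 0.0042, 0.2116]
tcp_rot: [0.992, 0.124, -0.0, -0.0]
ft_force: [0.9, 0.1, -0.7]
opening: 0.998
grip_force: 0.0
shift(tool) mm [  1.1   4.2 175.4] rz(tool) 0.0 tilt [-0.001  0.   ] j6 2.79 tcp [0.5932 0.0038 0.2114] t 4.5
tiltfix [-0.001  0.001]
```

View pics/w4.png

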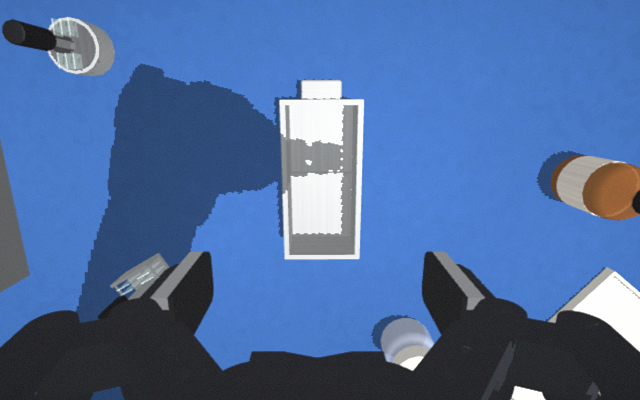

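```bash
python3 - <<'E'
from fit import *
w4,w2=C("w4"),C("w2")
d=fit(.136,.066,[(w4,[(279,100),(364,100),(360,259),(285,259)])],[.596,0,.05,.2])
d=fit(.136,.066,[(w4,[(279,100),(364,100),(360,259),(285,259)]),(w2,[(334,75),(395,58),(412,173),(361,185)])],[.596,0,.05,.2])
togo((d[0],d[1],.036),d[3]+np.pi/2)
E
```

```text
x y ztop yaw [5.955e-01 1.000e-04 4.930e-02 2.562e-01]
res [ 0.6  0.2 -0.3 -0.5 -0.4 -0.   0.1  0.4]
x y ztop yaw [5.950e-01 3.000e-04 4.810e-02 2.541e-01]
res [ 0.7  0.7 -0.6  0.2 -1.  -0.  -0.2  0.3  1.7 -2.3 -2.4 -0.5  1.6 -0.5
  0.   0.2]
shift(tool) mm [  1.    4.  175.4] rz(tool) -0.006 tilt [-0.001  0.   ] j6 2.79 tcp [0.5932 0.0038 0.2114] t 4.5
tiltfix [-0.001  0.001]
```

```bash
python3 jog.py '[[0.001,0.004,0.035,0,0,-0.006],[0,0,0.035,0,0,0],[0,0,0.035,0,0,0],[0,0,0.035,0,0,0],[0,0,0.025,0,0,0],[0,0,0.010,0,0,0],[0,0,0,0,0,0],[0,0,0,0,0,0],[0,0,0,0,0,0]]' 1.0
python3 jog.py '[[0,0,0,0,0,0],[0,0,0,0,0,0],[0,0,0,0,0,0],[0,0,0,0,0,0],[0,0,0,0,0,0],[0,0,0,0,0,0],[0,0,0,0,0,0],[0,0,0,0,0,0],[0,0,0,0,0,0]]' 0.0 40
python3 jog.py '[[0,0,-0.02,0,0,0],[0,0,-0.03,0,0,0],[0,0,-0.035,0,0,0],[0,0,-0.035,0,0,0],[0,0,-0.03,0,0,0],[0,0,0,0,0,0],[0,0,0,0,0,0],[0,0,0,0,0,0]]'
python3 -c "
from h import *
togo((.4661,-.3316,.2),-.4145+np.pi/2)"
```

```text
t: 5.27
tool_pos: [0.5966, -0.0004, 0.038]
tcp_rot: [0.992, 0.127, 0.001, 0.0]
ft_force: [-0.6, -0.5, -0.1]
opening: 0.995
grip_force: 0.0
t: 6.02
tool_pos: [0.5965, 0.0002, 0.0382]
tcp_rot: [0.992, 0.127, 0.001, 0.0]
ft_force: [0.2, 0.7, 5.4]
opening: 0.762
grip_force: 46.7
t: 6.68
tool_pos: [0.5942, 0.0, 0.1849]
tcp_rot: [0.992, 0.127, -0.002, -0.0]
ft_force: [-1.4, 0.4, -5.0]
opening: 0.766
grip_force: 47.1
shift(tool) mm [-207.4  288.7  -14.6] rz(tool) 0.669 tilt [-0.003 -0.   ] j6 2.78 tcp [0.5942 0.     0.1849] t 6.7
tiltfix [-0.001  0.003]
```

```bash
python3 jog.py '[[0,0,0,0,0,0.11],[0,0,0,0,0,0.11],[0,0,0,0,0,0.11],[0,0,0,0,0,0.11],[0,0,0,0,0,0.11],[0,0,0,0,0,0.11],[0,0,0,0,0,0],[0,0,0,0,0,0]]'
python3 -c "
from h import *
togo((.4661,-.3316,.185),-.4145+np.pi/2)"
```

```text
t: 7.35
tool_pos: [0.5753, -0.0798, 0.1832]
tcp_rot: [0.99, -0.139, -0.003, -0.033]
ft_force: [-0.3, 0.4, -3.3]
opening: 0.765
grip_force: 47.4
shift(tool) mm [-35.8 271.5 -18.7] rz(tool) 0.135 tilt [0.004 0.065] j6 3.14 tcp [ 0.5753 -0.0798  0.1832] t 7.3
tiltfix [-0.064  0.014]
```

```bash
python3 jog.py '[[-0.005,0.034,-0.002,0,0,0],[-0.005,0.034,-0.002,0,0,0],[-0.005,0.034,-0.002,0,0,0],[-0.005,0.034,-0.002,0,0,0],[-0.004,0.034,-0.002,0,0,0],[-0.004,0.034,-0.002,0,0,0],[-0.004,0.034,-0.002,0,0,0],[-0.004,0.033,-0.002,0,0,0],[0,0,0,-0.064,0.014,0.05],[0,0,0,0,0,0.085]]'
python3 jog.py '[[0,0,0,0,0,0],[0,0,0,0,0,0],[0,0,0,0,0,0]]'
python3 -c "
from h import *
togo((.4661,-.3316,.060),-.4145+np.pi/2)"
```

```text
t: 8.18
tool_pos: [0.4681, -0.3298, 0.183]
tcp_rot: [0.979, -0.206, 0.001, 0.0]
ft_force: [-0.8, 1.3, -3.8]
opening: 0.76
grip_force: 48.4
t: 8.43
tool_pos: [0.469, -0.3288, 0.1839]
tcp_rot: [0.979, -0.202, 0.001, -0.0]
ft_force: [0.0, -0.7, -4.0]
opening: 0.766
grip_force: 48.4
shift(tool) mm [ -1.7   3.9 123.9] rz(tool) 0.007 tilt [0.002 0.   ] j6 2.83 tcp [ 0.469  -0.3288  0.1839] t 8.4
tiltfix [-0.001 -0.001]
```

```bash
python3 jog.py '[[-0.001,0.003,0.035,0,0,0.006],[0,0,0.035,0,0,0],[0,0,0.035,0,0,0],[0,0,0.018,0,0,0],[0,0,0,0,0,0],[0,0,0,0,0,0]]'
python3 -c "
from h import *
togo((.4661,-.3316,.041),-.4145+np.pi/2)"
```

```text
t: 8.93
tool_pos: [0.4665, -0.3311, 0.0607]
tcp_rot: [0.979, -0.206, 0.0, -0.001]
ft_force: [0.5, -0.2, -3.2]
opening: 0.763
grip_force: 48.2
shift(tool) mm [-0.2  0.7 19.7] rz(tool) -0.001 tilt [0.    0.001] j6 2.83 tcp [ 0.4665 -0.3311  0.0607] t 8.9
tiltfix [-0.001  0.   ]
```

```bash
python3 jog.py '[[0,0,0.008,0,0,0],[0,0,0.006,0,0,0],[0,0,0.003,0,0,0],[0,0,0.001,0,0,0],[0,0,0,0,0,0],[0,0,0,0,0,0]]'
```

```text
t: 9.43
tool_pos: [0.4675, -0.3326, 0.0442]
tcp_rot: [0.978, -0.207, 0.002, 0.0]
ft_force: [0.0, 0.3, -4.1]
opening: 0.764
grip_force: 48.5
```

```bash
python3 jog.py '[[0,0,0.001,0,0,0],[0,0,0.001,0,0,0],[0,0,0.001,0,0,0],[0,0,0,0,0,0],[0,0,0,0,0,0]]'
```

```text
t: 9.85
tool_pos: [0.4675, -0.3326, 0.0412]
tcp_rot: [0.978, -0.207, 0.002, 0.0]
ft_force: [-0.0, 0.1, 0.5]
opening: 0.763
grip_force: 48.8
```

```bash
python3 jog.py '[[0,0,0,0,0,0],[0,0,0,0,0,0],[0,0,0,0,0,0],[0,0,0,0,0,0],[0,0,0,0,0,0],[0,0,0,0,0,0]]' 1.0
python3 jog.py '[[0,0,-0.015,0,0,0],[0,0,-0.03,0,0,0],[0,0,-0.04,0,0,0],[0,0,-0.04,0,0,0],[0,0,-0.04,0,0,0],[0,0,-0.04,0,0,0],[0,0,0,0,0,0],[0,0,0,0,0,0],[0,0,0,0,0,0]]'
python3 snap.py w5
```

```text
t: 10.35
tool_pos: [0.4674, -0.3324, 0.0408]
tcp_rot: [0.978, -0.207, 0.002, 0.0]
ft_force: [0.2, 0.0, -0.3]
opening: 0.999
grip_force: 0.0
t: 11.1
tool_pos: [0.4667, -0.3322, 0.2455]
tcp_rot: [0.978, -0.207, 0.002, 0.0]
ft_force: [0.3, -0.3, 0.5]
opening: 1.002
grip_force: 0.0
```

View pics/w5.png

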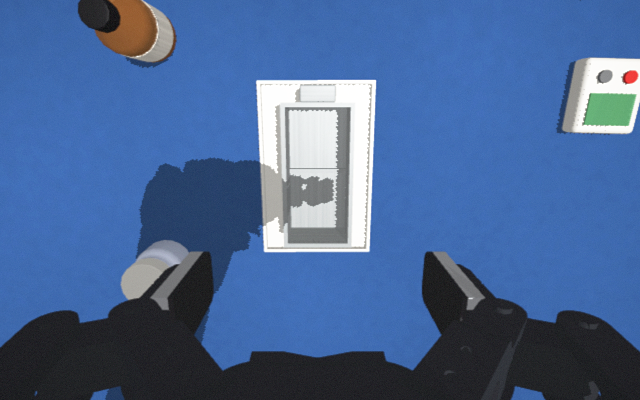

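```bash
python3 - <<'E'
from fit import *
w5=C("w5")
d=fit(.136,.066,[(w5,[(281,104),(354,104),(350,246),(285,246)])],[.466,-.33,.05,-.41])
t=fit(.18,.116,[(w5,[(257,81),(376,80),(370,251),(264,251)])],[.466,-.33,.01,-.41])
print(np.hypot(*(d-t)[:2]))
for s in(1,-1):print("bay",(d[:2]+s*.033*np.array([np.cos(d[3]),np.sin(d[3])])).round(4))
togo((.4425,.1412,.245),.0)
E
```

```text
x y ztop yaw [ 0.4654 -0.3322  0.0446 -0.4168]
res [-0.4  0.2  0.4  0.2  0.7 -0.2 -0.7 -0.3]
x y ztop yaw [ 0.4663 -0.3317  0.009  -0.4135]
res [ 0.  -0.5 -0.1  0.1 -0.6  0.1  0.8  0.4]
0.0009904736595879678
bay [ 0.4956 -0.3455]
bay [ 0.4352 -0.3188]
shift(tool) mm [-2.130e+02 -4.229e+02 -4.000e-01] rz(tool) 1.154 tilt [0.001 0.   ] j6 2.83 tcp [ 0.4662 -0.3317  0.2445] t 11.2
tiltfix [-0.001 -0.001]
```

```bash
python3 jog.py '[[0,0,0,0,0,-0.125],[0,0,0,0,0,-0.125],[0,0,0,0,0,-0.125],[0,0,0,0,0,-0.125],[0,0,0,0,0,-0.125],[0,0,0,0,0,-0.125],[0,0,0,0,0,-0.125],[0,0,0,0,0,-0.125],[0,0,0,0,0,-0.125],[0,0,0,0,0,-0.125]]'
python3 jog.py '[[0,0,0,0,0,0],[0,0,0,0,0,0],[0,0,0,0,0,0]]'
python3 -c "
from h import *
togo((.4425,.1412,.235),2.41)"
```

```text
t: 11.98
tool_pos: [0.4656, -0.3313, 0.2433]
tcp_rot: [0.913, 0.408, 0.0, -0.001]
ft_force: [0.5, 0.2, 0.7]
opening: 1.003
grip_force: 0.0
t: 12.23
tool_pos: [0.4662, -0.3318, 0.2446]
tcp_rot: [0.915, 0.403, 0.001, -0.0]
ft_force: [-0.3, -0.0, -0.2]
opening: 0.996
grip_force: 0.0
shift(tool) mm [ 333.2 -336.4    9.8] rz(tool) -0.009 tilt [0.001 0.001] j6 1.58 tcp [ 0.4662 -0.3318  0.2446] t 12.2
tiltfix [ 0.001 -0.001]
```

```bash
python3 jog.py '[[0.028,-0.028,0.001,0,0,0],[0.028,-0.028,0.001,0,0,0],[0.028,-0.028,0.001,0,0,0],[0.028,-0.028,0.001,0,0,0],[0.028,-0.028,0.001,0,0,0],[0.028,-0.028,0.001,0,0,0],[0.028,-0.028,0.001,0,0,0],[0.028,-0.028,0.001,0,0,0],[0.028,-0.028,0.001,0,0,0],[0.028,-0.028,0.001,0,0,0]]'
python3 jog.py '[[0.026,-0.028,0,0,0,0],[0.026,-0.028,0,0,0,0],[0,0,0,0,0,0],[0,0,0,0,0,0],[0,0,0,0,0,0]]'
python3 snap.py w6; python3 -c "
from h import *
togo((.4425,.1412,.235),2.41)"
```

```text
t: 13.07
tool_pos: [0.447, 0.0651, 0.2351]
tcp_rot: [0.915, 0.404, 0.001, 0.001]
ft_force: [0.9, -0.1, -0.2]
opening: 0.998
grip_force: 0.0
t: 13.48
tool_pos: [0.4411, 0.1392, 0.235]
tcp_rot: [0.915, 0.405, 0.001, 0.001]
ft_force: [0.2, -0.2, -0.3]
opening: 1.004
grip_force: 0.0
shift(tool) mm [ 2.7 -0.8  0. ] rz(tool) -0.008 tilt [ 0.003 -0.002] j6 2.48 tcp [0.4413 0.1387 0.235 ] t 13.5
tiltfix [ 0.003 -0.001]
```

View pics/w6.png

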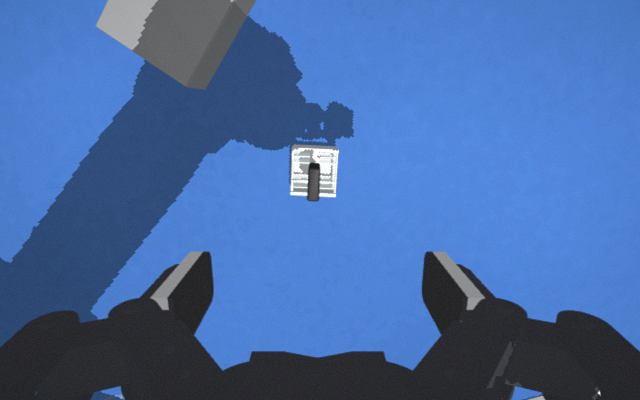

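```bash
python3 - <<'E'
from fit import *
w6,w3=C("w6"),C("w3");im=cv2.imread("pics/w6.png");g=im[140:206,285:345].max(2)
for th in(55,75,95):
    ys,xs=np.where(g<th);print(th,len(xs),xs.min()+285,xs.max()+285,ys.min()+140,ys.max()+140)
    pts=np.c_[xs,ys].astype(np.float32);print(cv2.minAreaRect(pts))
print("front/back of grip top",atz(w6,[(314,199.5)],.082).round(4))
print("grip ctr",atz(w6,[(314.3,183)],.082).round(4),"basket ctr",atz(w6,[(314,171)],.02).round(4))
print("tri sq grip",tri([(w6,(314,182)),(w3,(330,248))]).round(4))
E
python3 -c "
from h import *
togo((.4425,.1412,.235),2.41)"
```

```text
55 61 308 318 163 184
((28.150550842285156, 33.639503479003906), (9.197795867919922, 21.233768463134766), 3.012787342071533)
75 139 308 319 163 200
((28.5, 41.5), (11.0, 37.0), 0.0)
95 373 307 319 163 200
((28.0, 41.5), (37.0, 12.0), 90.0)
front/back of grip top [[0.4334 0.1332 0.082 ]]
grip ctr [[0.4429 0.1433 0.082 ]] basket ctr [[0.4412 0.1425 0.02  ]]
tri sq grip [0.4407 0.1413 0.0659]
shift(tool) mm [ 2.7 -0.8  0. ] rz(tool) -0.008 tilt [ 0.003 -0.002] j6 2.48 tcp [0.4413 0.1387 0.235 ] t 13.5
tiltfix [ 0.003 -0.001]
```

```bash
python3 jog.py '[[0.004,-0.002,0.03,0,0,-0.008],[0,0,0.035,0,0,0],[0,0,0.035,0,0,0],[0,0,0.035,0,0,0],[0,0,0.02,0,0,0],[0,0,0.007,0,0,0],[0,0,0,0,0,0],[0,0,0,0,0,0],[0,0,0,0,0,0]]' 0.6
python3 jog.py '[[0,0,0,0,0,0],[0,0,0,0,0,0],[0,0,0,0,0,0],[0,0,0,0,0,0],[0,0,0,0,0,0],[0,0,0,0,0,0],[0,0,0,0,0,0],[0,0,0,0,0,0],[0,0,0,0,0,0],[0,0,0,0,0,0]]' 0.0 30
```

```text
t: 14.28
tool_pos: [0.4447, 0.1433, 0.0749]
tcp_rot: [0.913, 0.408, 0.003, 0.001]
ft_force: [1.0, -0.3, 0.3]
opening: 0.6
grip_force: 0.0
t: 15.12
tool_pos: [0.4434, 0.1438, 0.0738]
tcp_rot: [0.913, 0.408, 0.002, 0.001]
ft_force: [-1.7, -0.3, 5.7]
opening: 0.109
grip_force: 35.0
```

```bash
python3 jog.py '[[0,0,-0.015,0,0,0],[0,0,-0.03,0,0,0],[0,0,-0.035,0,0,0],[0,0,-0.035,0,0,0],[0,0,-0.035,0,0,0],[0,0,0,0,0,0],[0,0,0,0,0,0]]'
python3 -c "
from h import *
togo((.4957,-.3452,.225),1.156)"
```

```text
t: 15.7
tool_pos: [0.4441, 0.1441, 0.225]
tcp_rot: [0.913, 0.408, 0.003, 0.002]
ft_force: [-0.0, 0.6, -2.8]
opening: 0.108
grip_force: 34.2
shift(tool) mm [-330.4  364.5    0.5] rz(tool) 1.256 tilt [ 0.007 -0.   ] j6 2.48 tcp [0.4441 0.1441 0.225 ] t 15.7
tiltfix [ 0.006 -0.005]
```

```bash
python3 jog.py '[[-0.0275,0.0304,0,0.006,-0.005,0],[-0.0275,0.0304,0,0,0,0],[-0.0275,0.0304,0,0,0,0],[-0.0275,0.0304,0,0,0,0],[-0.0275,0.0304,0,0,0,0],[-0.0275,0.0304,0,0,0,0],[-0.0275,0.0304,0,0,0,0],[-0.0275,0.0304,0,0,0,0],[-0.0275,0.0304,0,0,0,0],[-0.0275,0.0304,0,0,0,0]]'
python3 jog.py '[[-0.0275,0.0304,0,0,0,0],[-0.0275,0.0304,0,0,0,0],[0,0,0,0,0,0.125],[0,0,0,0,0,0.125],[0,0,0,0,0,0.125],[0,0,0,0,0,0.125],[0,0,0,0,0,0.125],[0,0,0,0,0,0.125],[0,0,0,0,0,0.125],[0,0,0,0,0,0.125]]'
python3 jog.py '[[0,0,0,0,0,0.125],[0,0,0,0,0,0.125],[0,0,0,0,0,0],[0,0,0,0,0,0],[0,0,0,0,0,0]]'
python3 -c "
from h import *
togo((.4957,-.3452,.09),1.156)"
```

```text
t: 16.53
tool_pos: [0.4845, -0.2652, 0.2208]
tcp_rot: [0.913, 0.408, -0.003, -0.003]
ft_force: [1.4, -0.3, -1.9]
opening: 0.109
grip_force: 34.1
t: 17.37
tool_pos: [0.4935, -0.3445, 0.2205]
tcp_rot: [0.997, -0.082, -0.004, -0.001]
ft_force: [-0.6, -0.1, -1.3]
opening: 0.113
grip_force: 34.1
t: 17.78
tool_pos: [0.494, -0.345, 0.222]
tcp_rot: [0.979, -0.202, -0.003, 0.0]
ft_force: [-0.6, -0.3, -1.4]
opening: 0.11
grip_force: 34.1
shift(tool) mm [  2.5  -0.7 132. ] rz(tool) 0.009 tilt [-0.007  0.001] j6 2.83 tcp [ 0.494 -0.345  0.222] t 17.8
tiltfix [0.002 0.007]
```

```bash
python3 jog.py '[[0.004,-0.001,0,0.002,0.007,0.008],[0,0,0.035,0,0,0],[0,0,0.035,0,0,0],[0,0,0.03,0,0,0],[0,0,0.012,0,0,0],[0,0,0.010,0,0,0],[0,0,0.010,0,0,0],[0,0,0,0,0,0],[0,0,0,0,0,0]]'
```

```text
t: 18.53
tool_pos: [0.4993, -0.3465, 0.0917]
tcp_rot: [0.978, -0.207, 0.002, 0.001]
ft_force: [1.1, -0.7, -1.2]
opening: 0.109
grip_force: 34.0
```

```bash
python3 jog.py '[[-0.002,0,0.004,0,0,0],[0,0,0.003,0,0,0],[0,0,0.002,0,0,0],[0,0,0.001,0,0,0],[0,0,0,0,0,0],[0,0,0,0,0,0]]'
```

```text
t: 19.03
tool_pos: [0.4972, -0.3456, 0.0815]
tcp_rot: [0.978, -0.207, 0.001, 0.001]
ft_force: [-0.2, -0.3, -1.4]
opening: 0.108
grip_force: 34.0
```

```bash
python3 jog.py '[[0,0,0.001,0,0,0],[0,0,0,0,0,0],[0,0,0,0,0,0],[0,0,0,0,0,0]]';python3 jog.py '[[0,0,0.001,0,0,0],[0,0,0,0,0,0],[0,0,0,0,0,0],[0,0,0,0,0,0]]'
```

```text
t: 19.37
tool_pos: [0.4974, -0.3457, 0.0809]
tcp_rot: [0.978, -0.207, 0.002, 0.001]
ft_force: [0.6, -0.1, 3.4]
opening: 0.107
grip_force: 34.6
t: 19.7
tool_pos: [0.4975, -0.3457, 0.0808]
tcp_rot: [0.978, -0.207, 0.002, 0.001]
ft_force: [-2.1, 2.1, 9.1]
opening: 0.107
grip_force: 35.7
```

```bash
python3 jog.py '[[0,0,-0.001,0,0,0],[0,0,0,0,0,0],[0,0,0,0,0,0],[0,0,0,0,0,0],[0,0,0,0,0,0],[0,0,0,0,0,0]]' 0.6
python3 jog.py '[[0,0,-0.02,0,0,0],[0,0,-0.04,0,0,0],[0,0,-0.04,0,0,0],[0,0,-0.04,0,0,0],[0,0,-0.02,0,0,0],[0,0,0,0,0,0],[0,0,0,0,0,0]]' 1.0
python3 snap.py w7
python3 - <<'E'
from fit import *
w2,w3,w4=C("w2"),C("w3"),C("w4")
# round rack: grip top centre and drum ring centre
print("rd grip",tri([(w2,(168,69)),(w3,(277,62))]).round(4), atz(w2,[(168,69)],.082).round(4),atz(w3,[(277.5,62)],.082).round(4))
print("drum top",atz(w2,[(191,73)],.024).round(4),atz(w3,[(285,65)],.024).round(4))
togo((.653,.222,.24),np.arctan2(.222,.653)+np.pi/2)
E
```

```text
t: 20.2
tool_pos: [0.497, -0.3454, 0.0801]
tcp_rot: [0.978, -0.207, 0.001, 0.001]
ft_force: [0.1, -0.1, 0.9]
opening: 0.598
grip_force: 0.0
t: 20.78
tool_pos: [0.4976, -0.346, 0.2419]
tcp_rot: [0.978, -0.207, 0.003, 0.002]
ft_force: [0.0, -0.2, -1.5]
opening: 1.003
grip_force: 0.0
rd grip [0.6508 0.225  0.0876] [[0.6522 0.2273 0.082 ]] [[0.6505 0.2255 0.082 ]]
drum top [[0.6529 0.2236 0.024 ]] [[0.6531 0.2269 0.024 ]]
shift(tool) mm [ -86.7 -582.    -0.6] rz(tool) -0.744 tilt [ 0.002 -0.002] j6 2.85 tcp [ 0.4968 -0.3453  0.24  ] t 20.8
tiltfix [ 0.001 -0.003]
```

View pics/w7.png

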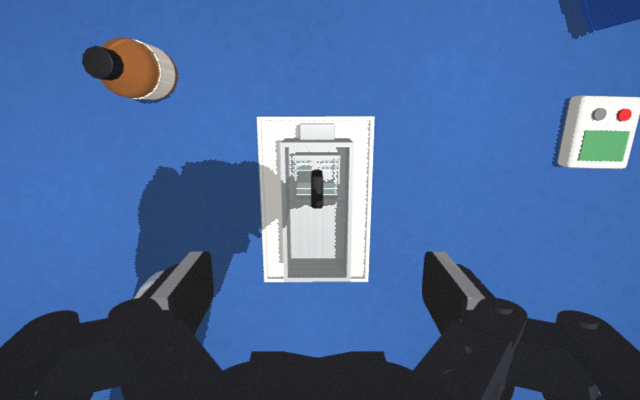

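```bash
python3 jog.py '[[0,0,0,0,0,-0.125],[0,0,0,0,0,-0.125],[0,0,0,0,0,-0.125],[0,0,0,0,0,-0.125],[0,0,0,0,0,-0.125],[0,0,0,0,0,-0.125],[0,0,0,0,0,-0.125],[0,0,0,0,0,-0.125],[0,0,0,0,0,-0.125],[0,0,0,0,0,-0.125]]'
python3 jog.py '[[0,0,0,0,0,0],[0,0,0,0,0,0],[0,0,0,0,0,0]]'
python3 -c "
from h import *
togo((.652,.225,.24),2.41)"
```

```text
t: 21.67
tool_pos: [0.4956, -0.3443, 0.2375]
tcp_rot: [0.913, 0.408, -0.0, -0.001]
ft_force: [-0.2, -0.2, 0.0]
opening: 0.998
grip_force: 0.0
t: 21.92
tool_pos: [0.4962, -0.3448, 0.239]
tcp_rot: [0.915, 0.404, 0.0, 0.0]
ft_force: [-0.0, 0.1, 0.2]
opening: 1.002
grip_force: 0.0
shift(tool) mm [ 525.8 -269.2   -1. ] rz(tool) -0.008 tilt [ 0. -0.] j6 1.6 tcp [ 0.4962 -0.3448  0.239 ] t 21.9
tiltfix [ 0. -0.]
```

```bash
python3 jog.py '[[0.035,-0.018,0,0,0,0],[0.035,-0.018,0,0,0,0],[0.035,-0.018,0,0,0,0],[0.035,-0.018,0,0,0,0],[0.035,-0.018,0,0,0,0],[0.035,-0.018,0,0,0,0],[0.035,-0.018,0,0,0,0],[0.035,-0.018,0,0,0,0],[0.035,-0.018,0,0,0,0],[0.035,-0.018,0,0,0,0]]'
python3 jog.py '[[0.035,-0.018,0,0,0,0],[0.035,-0.018,0,0,0,0],[0.035,-0.018,0,0,0,0],[0.035,-0.018,0,0,0,0],[0.034,-0.018,0,0,0,0],[0,0,0,0,0,0],[0,0,0,0,0,0],[0,0,0,0,0,0]]'
python3 snap.py w8; python3 - <<'E'
from fit import *
togo((.652,.225,.24),2.41)
w8=C("w8");im=cv2.imread("pics/w8.png");cv2.imwrite("pics/w8c.png",cv2.resize(im[90:250,210:430],(800,582),interpolation=2))
print(proj(w8,[(.652,.225,.082),(.652,.225,.024)]).round(1))
E
```

```text
t: 22.75
tool_pos: [0.5988, 0.0368, 0.2396]
tcp_rot: [0.915, 0.404, 0.001, 0.001]
ft_force: [0.1, -0.6, 0.4]
opening: 1.0
grip_force: 0.0
t: 23.42
tool_pos: [0.649, 0.224, 0.239]
tcp_rot: [0.915, 0.404, 0.0, 0.001]
ft_force: [0.2, -0.3, 0.5]
opening: 1.004
grip_force: 0.0
shift(tool) mm [ 3.3  1.  -0.6] rz(tool) -0.007 tilt [ 0.002 -0.002] j6 2.55 tcp [0.649  0.2233 0.2394] t 23.5
tiltfix [0.003 0.001]
[[318.  183.4]
 [317.8 170.4]]
```

View pics/w8c.png

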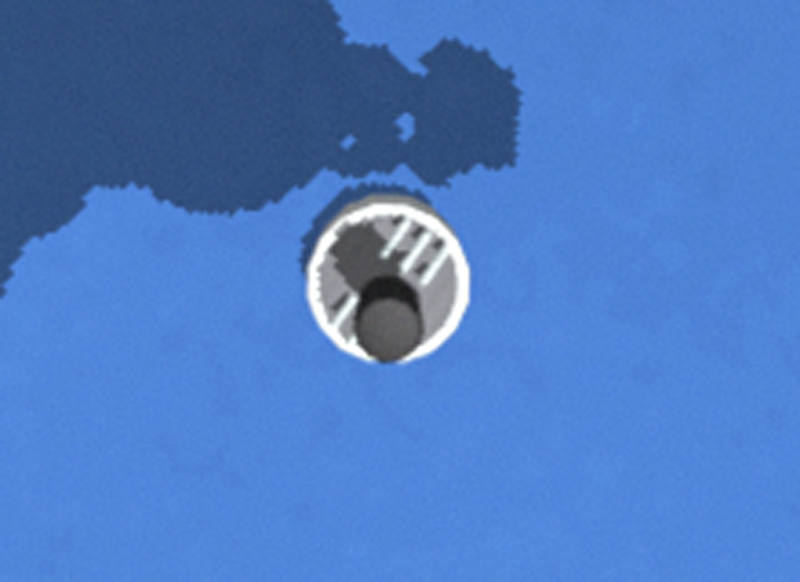

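```bash
python3 - <<'E'
from fit import *
w8=C("w8");a=atz(w8,[(317,180.8)],.082)[0];b=atz(w8,[(316.7,167.3)],.024)[0];print(a.round(4),b.round(4),"tri h",tri([(w8,(317,180.8)),(C("w2"),(168,69))]).round(4))
p=(a+b)/2;togo((p[0],p[1],.073),2.41)
E
```

```text
[0.6529 0.2271 0.082 ] [0.6533 0.228  0.024 ] tri h [0.6525 0.2272 0.0818]
shift(tool) mm [  6.   -0.4 166.4] rz(tool) -0.007 tilt [ 0.002 -0.002] j6 2.55 tcp [0.649  0.2233 0.2394] t 23.5
tiltfix [0.003 0.001]
```

```bash
python3 jog.py '[[0.006,0,0.03,0.003,0.001,-0.007],[0,0,0.035,0,0,0],[0,0,0.035,0,0,0],[0,0,0.035,0,0,0],[0,0,0.022,0,0,0],[0,0,0.009,0,0,0],[0,0,0,0,0,0],[0,0,0,0,0,0],[0,0,0,0,0,0]]' 0.7
python3 jog.py '[[0,0,0,0,0,0],[0,0,0,0,0,0],[0,0,0,0,0,0],[0,0,0,0,0,0],[0,0,0,0,0,0],[0,0,0,0,0,0],[0,0,0,0,0,0],[0,0,0,0,0,0],[0,0,0,0,0,0],[0,0,0,0,0,0]]' 0.0 30
python3 jog.py '[[0,0,-0.015,0,0,0],[0,0,-0.03,0,0,0],[0,0,-0.035,0,0,0],[0,0,-0.035,0,0,0],[0,0,-0.035,0,0,0],[0,0,0,0,0,0],[0,0,0,0,0,0]]'
python3 -c "
from h import *
togo((.4355,-.3187,.23),2.41)"
```

```text
t: 24.22
tool_pos: [0.6552, 0.2285, 0.0764]
tcp_rot: [0.913, 0.407, 0.003, 0.0]
ft_force: [0.9, -0.2, 0.2]
opening: 0.701
grip_force: 0.0
t: 25.05
tool_pos: [0.654, 0.2291, 0.0747]
tcp_rot: [0.913, 0.408, 0.001, -0.0]
ft_force: [-1.0, 0.2, 5.4]
opening: 0.173
grip_force: 30.1
t: 25.63
tool_pos: [0.6549, 0.2289, 0.2264]
tcp_rot: [0.913, 0.408, 0.003, 0.0]
ft_force: [-0.0, -1.0, -1.2]
opening: 0.177
grip_force: 29.7
shift(tool) mm [-554.3  201.9   -6.1] rz(tool) 0.001 tilt [0.006 0.002] j6 2.55 tcp [0.6549 0.2289 0.2264] t 25.6
tiltfix [ 0.003 -0.006]
```

```bash
python3 jog.py '[[-0.037,0.0135,0,0.003,-0.006,0],[-0.037,0.0135,0,0,0,0],[-0.037,0.0135,0,0,0,0],[-0.037,0.0135,0,0,0,0],[-0.037,0.0135,0,0,0,0],[-0.037,0.0135,0,0,0,0],[-0.037,0.0135,0,0,0,0],[-0.037,0.0135,0,0,0,0],[-0.037,0.0135,0,0,0,0],[-0.037,0.0135,0,0,0,0]]'
python3 jog.py '[[-0.037,0.0135,0,0,0,0],[-0.037,0.0135,0,0,0,0],[-0.037,0.0135,0,0,0,0],[-0.037,0.0135,0,0,0,0],[-0.036,0.0135,0,0,0,0],[0,0,0,0,0,0.125],[0,0,0,0,0,0.125],[0,0,0,0,0,0.125],[0,0,0,0,0,0.125],[0,0,0,0,0,0.125]]'
python3 jog.py '[[0,0,0,0,0,0.125],[0,0,0,0,0,0.125],[0,0,0,0,0,0.125],[0,0,0,0,0,0.125],[0,0,0,0,0,0.125],[0,0,0,0,0,0],[0,0,0,0,0,0],[0,0,0,0,0,0]]'
python3 -c "
from h import *
togo((.4358,-.3187,.092),1.156)"
```

```text
t: 26.47
tool_pos: [0.5046, -0.1381, 0.2226]
tcp_rot: [0.913, 0.408, -0.004, -0.002]
ft_force: [1.1, 0.3, -0.3]
opening: 0.172
grip_force: 29.6
t: 27.3
tool_pos: [0.4332, -0.3184, 0.223]
tcp_rot: [0.995, 0.104, -0.004, -0.001]
ft_force: [1.1, -0.3, -1.4]
opening: 0.175
grip_force: 29.6
t: 27.97
tool_pos: [0.434, -0.3187, 0.2243]
tcp_rot: [0.979, -0.202, -0.003, 0.001]
ft_force: [0.7, -0.3, -0.5]
opening: 0.176
grip_force: 29.6
shift(tool) mm [  2.5  -1.1 132.3] rz(tool) 0.008 tilt [-0.007  0.   ] j6 2.8 tcp [ 0.434  -0.3187  0.2243] t 28.0
tiltfix [0.003 0.007]
```

```bash
python3 jog.py '[[0.003,-0.001,0,0.003,0.007,0.008],[0,0,0.035,0,0,0],[0,0,0.035,0,0,0],[0,0,0.03,0,0,0],[0,0,0.012,0,0,0],[0,0,0.010,0,0,0],[0,0,0.010,0,0,0],[0,0,0.006,0,0,0],[0,0,0,0,0,0],[0,0,0,0,0,0]]'
python3 jog.py '[[0,0,0.001,0,0,0],[0,0,0.001,0,0,0],[0,0,0,0,0,0],[0,0,0,0,0,0],[0,0,0,0,0,0]]'
```

```text
t: 28.8
tool_pos: [0.4384, -0.3201, 0.0881]
tcp_rot: [0.978, -0.207, 0.002, 0.001]
ft_force: [-0.7, 0.6, -0.7]
opening: 0.177
grip_force: 29.6
t: 29.22
tool_pos: [0.4381, -0.3199, 0.0858]
tcp_rot: [0.978, -0.207, 0.001, 0.001]
ft_force: [-0.1, -0.3, -0.9]
opening: 0.175
grip_force: 29.6
```

```bash
python3 jog.py '[[-0.002,0,0.001,0,0,0],[0,0,0.001,0,0,0],[0,0,0.001,0,0,0],[0,0,0,0,0,0],[0,0,0,0,0,0]]'
python3 jog.py '[[0,0,0.001,0,0,0],[0,0,0,0,0,0],[0,0,0,0,0,0],[0,0,0,0,0,0]]'
```

```text
t: 29.63
tool_pos: [0.4361, -0.3188, 0.0824]
tcp_rot: [0.978, -0.207, 0.001, 0.0]
ft_force: [0.3, -0.7, -0.9]
opening: 0.175
grip_force: 29.6
t: 29.97
tool_pos: [0.4364, -0.319, 0.0817]
tcp_rot: [0.978, -0.207, 0.001, 0.001]
ft_force: [1.0, -0.4, 1.6]
opening: 0.175
grip_force: 29.7
```

```bash
python3 jog.py '[[0,0,0,0,0,0],[0,0,0,0,0,0],[0,0,0,0,0,0],[0,0,0,0,0,0],[0,0,0,0,0,0],[0,0,0,0,0,0]]' 0.6
python3 jog.py '[[0,0,-0.02,0,0,0],[0,0,-0.04,0,0,0],[0,0,-0.04,0,0,0],[0,0,-0.04,0,0,0],[0,0,-0.02,0,0,0],[0,0,0,0,0,0],[0,0,0,0,0,0]]' 1.0
python3 snap.py w9
python3 -c "
from h import *
togo((.479,.3275,.24),.2281-np.pi/2)"
```

```text
t: 30.47
tool_pos: [0.4361, -0.3189, 0.0815]
tcp_rot: [0.978, -0.207, 0.001, 0.001]
ft_force: [-0.6, -0.6, -0.1]
opening: 0.6
grip_force: 0.0
t: 31.05
tool_pos: [0.4367, -0.3195, 0.243]
tcp_rot: [0.978, -0.207, 0.003, 0.001]
ft_force: [-0.5, 0.1, -0.6]
opening: 1.0
grip_force: 0.0
shift(tool) mm [-2.226e+02 -6.082e+02  3.000e-01] rz(tool) -0.646 tilt [ 0.002 -0.002] j6 2.81 tcp [ 0.4358 -0.3187  0.2413] t 31.1
tiltfix [ 0.001 -0.003]
```

View pics/w9.png

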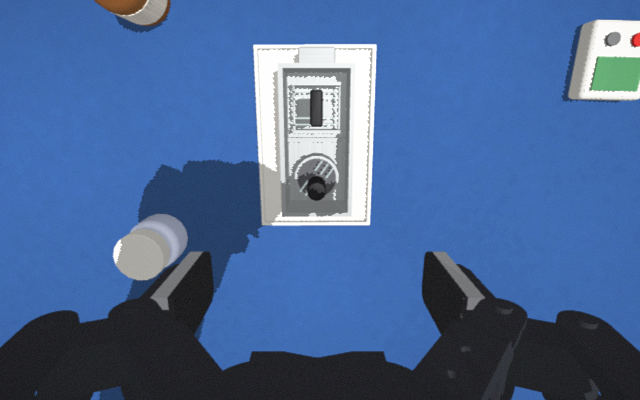

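```bash
A='[0,0,0,0,0,-0.125]'
python3 jog.py '[[0,0,0,0,0,-0.125],[0,0,0,0,0,-0.125],[0,0,0,0,0,-0.125],[0,0,0,0,0,-0.125],[0,0,0,0,0,-0.125],[0,0,0,0,0,-0.125],[0,0,0,0,0,-0.125],[0,0,0,0,0,-0.125],[0,0,0,0,0,-0.125],[0,0,0,0,0,-0.125]]' >/dev/null
python3 jog.py '[[0,0,0,0,0,-0.125],[0,0,0,0,0,-0.125],[0,0,0,0,0,-0.125],[0,0,0,0,0,-0.125],[0,0,0,0,0,-0.125],[0,0,0,0,0,-0.125],[0,0,0,0,0,-0.125],[0,0,0,0,0,-0.125],[0,0,0,0,0,-0.125],[0,0,0,0,0,-0.125]]' >/dev/null
python3 jog.py '[[0,0,0,0,0,-0.125],[0,0,0,0,0,-0.125],[0,0,0,0,0,-0.125],[0,0,0,0,0,-0.125],[0,0,0,0,0,-0.125],[0,0,0,0,0,-0.125],[0,0,0,0,0,-0.125],[0,0,0,0,0,-0.125],[0,0,0,0,0,-0.125],[0,0,0,0,0,-0.125]]'
python3 jog.py '[[0,0,0,0,0,-0.035],[0,0,0,0,0,0],[0,0,0,0,0,0],[0,0,0,0,0,0]]'
python3 -c "
from h import *
togo((.479,.3275,.24),.2281-np.pi/2)"
```

```text
t: 33.6
tool_pos: [0.4347, -0.3177, 0.2389]
tcp_rot: [-0.098, 0.995, 0.001, -0.001]
ft_force: [-0.4, -0.6, -0.5]
opening: 1.002
grip_force: 0.0
t: 33.93
tool_pos: [0.4353, -0.3182, 0.2403]
tcp_rot: [-0.112, 0.994, 0.0, 0.0]
ft_force: [-0.5, -0.3, 0.3]
opening: 0.999
grip_force: 0.0
shift(tool) mm [-1.865e+02  6.197e+02  4.000e-01] rz(tool) -0.003 tilt [0. 0.] j6 -0.97 tcp [ 0.4353 -0.3182  0.2403] t 33.9
tiltfix [0. 0.]
```

```bash
python3 jog.py '[[-0.011,0.0365,0,0,0,0],[-0.011,0.0365,0,0,0,0],[-0.011,0.0365,0,0,0,0],[-0.011,0.0365,0,0,0,0],[-0.011,0.0365,0,0,0,0],[-0.011,0.0365,0,0,0,0],[-0.011,0.0365,0,0,0,0],[-0.011,0.0365,0,0,0,0],[-0.011,0.0365,0,0,0,0],[-0.011,0.0365,0,0,0,0]]' >/dev/null
python3 jog.py '[[-0.011,0.0365,0,0,0,0],[-0.011,0.0365,0,0,0,0],[-0.011,0.0365,0,0,0,0],[-0.011,0.0365,0,0,0,0],[-0.011,0.0365,0,0,0,0],[-0.011,0.0365,0,0,0,0],[-0.011,0.0365,0,0,0,0],[0,0,0,0,0,0],[0,0,0,0,0,0],[0,0,0,0,0,0]]'
python3 snap.py w10; python3 - <<'E'
from fit import *
togo((.479,.3275,.24),.2281-np.pi/2)
w=C("w10");im=cv2.imread("pics/w10.png");q=proj(w,[(.478,.328,.083),(.478,.328,.053)]);print(q.round(1))
u,v=q[0].astype(int)
hsv=cv2.cvtColor(im,cv2.COLOR_BGR2HSV);m=((hsv[...,1]<60)).astype(np.uint8);m[245:]=0
g=((im.max(2)<70)&(m>0)).astype(np.uint8);
n,l,s,c=cv2.connectedComponentsWithStats(g);print([ (s[i].tolist(),c[i].round(1).tolist()) for i in range(1,n) if s[i][4]>60])
n,l,s,c=cv2.connectedComponentsWithStats(m);
for i in range(1,n):
    if s[i][4]>1000:
        ct=max(cv2.findContours((l==i).astype(np.uint8),0,1)[0],key=cv2.contourArea);print(s[i],cv2.approxPolyDP(ct,4,True).reshape(-1,2).tolist())
print("gray rows",im[::12,300].max(1).tolist())
E
```

```text
t: 35.6
tool_pos: [0.4788, 0.3276, 0.24]
tcp_rot: [-0.113, 0.994, -0.001, 0.0]
ft_force: [0.2, 0.2, 0.5]
opening: 1.002
grip_force: 0.0
shift(tool) mm [-0.2  0.5  0.3] rz(tool) -0.003 tilt [ 0.001 -0.002] j6 0.27 tcp [0.4789 0.3269 0.2403] t 35.6
tiltfix [-0.003  0.001]
[[319.2 185.9]
 [319.1 178.4]]
[([314, 159, 14, 51, 495], [320.9, 187.5])]
[  272    92    96   153 13864] [[272, 93], [278, 244], [363, 244], [367, 92]]
[ 551  219   89   26 1991] [[639, 219], [553, 225], [551, 244], [639, 244]]
gray rows [200, 196, 199, 201, 199, 202, 204, 203, 209, 206, 202, 201, 200, 195, 192, 189, 103, 102, 180, 178, 176, 173, 214, 211, 210, 211, 205, 203, 205, 204, 48, 47, 47, 44]
```

View pics/w10.png

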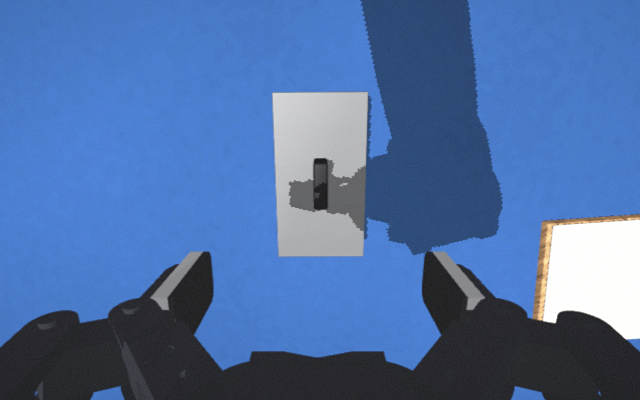

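```bash
python3 - <<'E'
from fit import *
w=C("w10")
d=fit(.152,.082,[(w,[(273,93),(368,93),(363,256),(278,256)])],[.478,.328,.053,.228+np.pi])
print("grip",atz(w,[(321,187)],.083).round(4),"yaw",d[3]-np.pi)
togo((d[0],d[1],.075),d[3]+np.pi/2)
w9=C("w9")
print("dish");d=fit(.136,.066,[(w9,[(281,67),(353,67),(350,214),(284,214)]),(C("w5"),[(281,104),(354,104),(350,246),(285,246)])],[.466,-.33,.05,-.41])
E
```

```text
x y ztop yaw [0.4796 0.3297 0.049  3.3689]
res [-0.2  0.1  0.2 -0.1 -0.4 -0.   0.3  0.1]
grip [[0.4786 0.3296 0.083 ]] yaw 0.22730514967008686
shift(tool) mm [ -1.2   3.  165.3] rz(tool) -0.003 tilt [ 0.001 -0.002] j6 0.27 tcp [0.4789 0.3269 0.2403] t 35.6
tiltfix [-0.003  0.001]
dish
x y ztop yaw [ 0.4651 -0.3321  0.0397 -0.4167]
res [-2.1 -0.1  1.1 -0.3  0.5  0.6 -1.   0.7  0.3  0.6 -0.1  0.6  0.3 -1.9
 -0.1 -1.9]
```

```bash
python3 jog.py '[[-0.001,0.003,0.03,0,0,-0.003],[0,0,0.035,0,0,0],[0,0,0.035,0,0,0],[0,0,0.035,0,0,0],[0,0,0.022,0,0,0],[0,0,0.008,0,0,0],[0,0,0,0,0,0],[0,0,0,0,0,0],[0,0,0,0,0,0]]' 0.7
python3 jog.py '[[0,0,0,0,0,0],[0,0,0,0,0,0],[0,0,0,0,0,0],[0,0,0,0,0,0],[0,0,0,0,0,0],[0,0,0,0,0,0],[0,0,0,0,0,0],[0,0,0,0,0,0],[0,0,0,0,0,0],[0,0,0,0,0,0]]' 0.0 50
python3 jog.py '[[0,0,-0.015,0,0,0],[0,0,-0.03,0,0,0],[0,0,-0.035,0,0,0],[0,0,-0.035,0,0,0],[0,0,-0.035,0,0,0],[0,0,0,0,0,0],[0,0,0,0,0,0]]'
python3 -c "
from h import *
togo((.4655,-.332,.23),.2275+np.pi/2)"
```

```text
t: 36.4
tool_pos: [0.4815, 0.3312, 0.0778]
tcp_rot: [-0.114, 0.994, -0.0, 0.003]
ft_force: [0.6, -0.1, 0.4]
opening: 0.7
grip_force: 0.0
t: 37.23
tool_pos: [0.4804, 0.3309, 0.0762]
tcp_rot: [-0.114, 0.993, -0.001, 0.002]
ft_force: [0.2, -1.5, 4.9]
opening: 0.131
grip_force: 53.8
t: 37.82
tool_pos: [0.4805, 0.3319, 0.2271]
tcp_rot: [-0.114, 0.993, 0.0, 0.003]
ft_force: [-0.1, -0.1, -3.6]
opening: 0.133
grip_force: 52.7
shift(tool) mm [ 165.4 -643.2   -3.5] rz(tool) 0.002 tilt [0.005 0.001] j6 0.27 tcp [0.4805 0.3319 0.2271] t 37.8
tiltfix [-0.     0.005]
```

```bash
python3 jog.py '[[0.0097,-0.0378,0,0,0.005,0],[0.0097,-0.0378,0,0,0,0],[0.0097,-0.0378,0,0,0,0],[0.0097,-0.0378,0,0,0,0],[0.0097,-0.0378,0,0,0,0],[0.0097,-0.0378,0,0,0,0],[0.0097,-0.0378,0,0,0,0],[0.0097,-0.0378,0,0,0,0],[0.0097,-0.0378,0,0,0,0],[0.0097,-0.0378,0,0,0,0]]' >/dev/null
python3 jog.py '[[0.0097,-0.0378,0,0,0,0],[0.0097,-0.0378,0,0,0,0],[0.0097,-0.0378,0,0,0,0],[0.0097,-0.0378,0,0,0,0],[0.0097,-0.0378,0,0,0,0],[0.0097,-0.0378,0,0,0,0],[0.0097,-0.0378,0,0,0,0],[0,0,0,0,0,0.107],[0,0,0,0,0,0.107],[0,0,0,0,0,0.107]]' >/dev/null
python3 jog.py '[[0,0,0,0,0,0.107],[0,0,0,0,0,0.107],[0,0,0,0,0,0.107],[0,0,0,0,0,0],[0,0,0,0,0,0],[0,0,0,0,0,0]]'
python3 -c "
from h import *
togo((.4655,-.332,.16),-.416+np.pi/2)"
```

```text
t: 39.98
tool_pos: [0.464, -0.3315, 0.2257]
tcp_rot: [0.204, 0.979, -0.001, -0.002]
ft_force: [0.6, -0.0, -2.9]
opening: 0.126
grip_force: 52.6
shift(tool) mm [-1.9  0.3 65.7] rz(tool) 0.005 tilt [-0.005 -0.   ] j6 -0.32 tcp [ 0.464  -0.3315  0.2257] t 40.0
tiltfix [-0.002 -0.004]
```

```bash
python3 jog.py '[[-0.002,0,0.02,-0.002,-0.004,0.004],[0,0,0.03,0,0,0],[0,0,0.015,0,0,0],[0,0,0,0,0,0],[0,0,0,0,0,0],[0,0,0,0,0,0],[0,0,0,0,0,0]]'
python3 -c "
from h import *
for i in range(3): manip.camera('wrist');togo((.467,-.3326,.134),-.416+np.pi/2)"
```

```text
t: 40.57
tool_pos: [0.4674, -0.3339, 0.164]
tcp_rot: [0.207, 0.978, -0.002, 0.002]
ft_force: [0.1, -0.3, -3.6]
opening: 0.132
grip_force: 52.5
shift(tool) mm [ 1.1  1.2 30.1] rz(tool) -0.001 tilt [ 0.004 -0.005] j6 -0.31 tcp [ 0.4674 -0.334   0.1641] t 40.6
tiltfix [-0.003  0.006]
shift(tool) mm [ 1.   1.1 29.9] rz(tool) -0.001 tilt [ 0.004 -0.004] j6 -0.31 tcp [ 0.4674 -0.3339  0.1639] t 40.7
tiltfix [-0.002  0.005]
shift(tool) mm [ 0.8  1.1 29.6] rz(tool) -0.001 tilt [ 0.004 -0.004] j6 -0.31 tcp [ 0.4672 -0.3338  0.1636] t 40.7
tiltfix [-0.002  0.005]
```

```bash
python3 jog.py '[[0.001,0.001,0.015,-0.002,0.004,0],[0,0,0.012,0,0,0],[0,0,0.005,0,0,0],[0,0,0,0,0,0],[0,0,0,0,0,0],[0,0,0,0,0,0]]'
python3 jog.py '[[0,0,0.002,0,0,0],[0,0,0.002,0,0,0],[0,0,0,0,0,0],[0,0,0,0,0,0]]'
python3 -c "
from h import *
togo((.467,-.3326,.121),-.416+np.pi/2)"
```

```text
t: 41.22
tool_pos: [0.4665, -0.3323, 0.1313]
tcp_rot: [0.207, 0.978, 0.0, -0.0]
ft_force: [0.3, 0.1, -2.5]
opening: 0.127
grip_force: 52.6
t: 41.55
tool_pos: [0.4659, -0.3318, 0.1263]
tcp_rot: [0.207, 0.978, 0.0, -0.001]
ft_force: [0.2, -0.2, -2.6]
opening: 0.13
grip_force: 52.6
shift(tool) mm [-1.3 -0.3  5.3] rz(tool) -0.001 tilt [-0.001  0.001] j6 -0.31 tcp [ 0.4659 -0.3318  0.1263] t 41.5
tiltfix [ 0.001 -0.002]
```

Below rim height without contact, so the cover is going over the dish.

```bash
python3 jog.py '[[-0.001,0,0.002,0,0,0],[0,0,0.001,0,0,0],[0,0,0,0,0,0],[0,0,0,0,0,0],[0,0,0,0,0,0]]'
python3 jog.py '[[0,0,0.001,0,0,0],[0,0,0.001,0,0,0],[0,0,0,0,0,0],[0,0,0,0,0,0],[0,0,0,0,0,0]]'
```

```text
t: 41.97
tool_pos: [0.4669, -0.3322, 0.1233]
tcp_rot: [0.207, 0.978, 0.0, -0.001]
ft_force: [-0.1, 0.8, -2.7]
opening: 0.126
grip_force: 52.6
t: 42.38
tool_pos: [0.467, -0.3323, 0.1214]
tcp_rot: [0.207, 0.978, 0.0, -0.001]
ft_force: [-0.1, -0.1, -2.1]
opening: 0.127
grip_force: 52.6
```

```bash
python3 jog.py '[[0,0,0.001,0,0,0],[0,0,0,0,0,0],[0,0,0,0,0,0],[0,0,0,0,0,0]]'
python3 jog.py '[[0,0,0,0,0,0],[0,0,0,0,0,0],[0,0,0,0,0,0],[0,0,0,0,0,0],[0,0,0,0,0,0],[0,0,0,0,0,0]]' 0.7
python3 jog.py '[[0,0,-0.02,0,0,0],[0,0,-0.04,0,0,0],[0,0,-0.04,0,0,0],[0,0,-0.04,0,0,0],[0,0,-0.02,0,0,0],[0,0,0,0,0,0],[0,0,0,0,0,0],[0,0,0,0,0,0]]'
python3 snap.py w11; python3 - <<'E'
from fit import *
w=C("w11");im=cv2.imread("pics/w11.png");d=(.4655,-.332,-.416)
def box(L,W,z):
    c,s=np.cos(d[2]),np.sin(d[2]);return [(d[0]+c*x-s*y,d[1]+s*x+c*y,z) for x,y in((L/2,W/2),(L/2,-W/2),(-L/2,-W/2),(-L/2,W/2))]
print("expected top corners",proj(w,box(.152,.082,.098)).round(1).tolist(),"grip",proj(w,[(d[0],d[1],.128)]).round(1))
hsv=cv2.cvtColor(im,cv2.COLOR_BGR2HSV);V=im.max(2)
# grey (cover top) vs white tray: print scan lines
u,v=proj(w,[(d[0],d[1],.098)])[0].astype(int)
print("row",v+40,V[v+40,u-75:u+75].tolist());print("col",u+25,V[20:250:1,u+25].tolist())
g=((V<70)&(hsv[...,1]<90)).astype(np.uint8);g[245:]=0
n,l,s,c=cv2.connectedComponentsWithStats(g);print([(s[i].tolist(),c[i].round(1).tolist()) for i in range(1,n) if s[i][4]>100])
E
```

```text
t: 42.72
tool_pos: [0.4671, -0.3325, 0.1211]
tcp_rot: [0.207, 0.978, 0.0, -0.0]
ft_force: [-3.3, 1.3, 6.0]
opening: 0.132
grip_force: 53.7
t: 43.22
tool_pos: [0.4669, -0.3322, 0.1202]
tcp_rot: [0.207, 0.978, 0.0, -0.001]
ft_force: [-0.2, 0.4, -0.7]
opening: 0.696
grip_force: 0.0
t: 43.88
tool_pos: [0.4668, -0.3322, 0.2792]
tcp_rot: [0.207, 0.978, 0.001, -0.001]
ft_force: [0.5, -0.6, -0.9]
opening: 0.703
grip_force: 0.0
expected top corners [[360.5, 258.3], [273.7, 258.6], [267.5, 90.0], [366.1, 89.9]] grip [[317.  187.1]]
row 219 [201, 201, 205, 202, 204, 204, 205, 203, 203, 201, 203, 199, 202, 202, 202, 204, 204, 204, 204, 203, 204, 205, 204, 206, 205, 203, 199, 207, 247, 255, 255, 243, 185, 180, 184, 183, 183, 184, 182, 186, 182, 183, 180, 179, 181, 180, 180, 180, 180, 181, 181, 178, 182, 180, 179, 179, 177, 176, 179, 178, 177, 179, 179, 179, 177, 179, 178, 178, 178, 177, 178, 180, 179, 179, 178, 178, 176, 178, 176, 178, 176, 176, 177, 175, 177, 177, 176, 176, 177, 174, 179, 176, 175, 176, 178, 175, 176, 174, 171, 175, 174, 174, 177, 173, 175, 173, 175, 174, 172, 176, 175, 176, 175
[... 682 characters left out ...]
87, 187, 188, 184, 186, 184, 185, 184, 183, 184, 184, 184, 183, 184, 185, 183, 185, 183, 186, 185, 182, 182, 185, 185, 165, 112, 100, 102, 98, 104, 102, 104, 100, 101, 102, 101, 98, 100, 99, 100, 102, 103, 99, 103, 101, 101, 101, 99, 100, 100, 102, 101, 103, 104, 101, 103, 100, 102, 99, 102, 98, 100, 102, 104, 155, 177, 180, 176, 180, 176, 177, 177, 178, 182, 178, 177, 177, 179, 179, 177, 179, 178, 178, 177, 179, 177, 181, 177, 176, 176, 179, 177, 178, 180, 175, 174, 176, 176, 174, 175, 171, 174, 174, 174, 171, 175, 176, 174, 176, 174, 175, 174, 174, 172, 174, 176, 172, 174, 174, 174, 176, 172, 175, 174, 172, 171, 172, 176, 171, 172, 171, 170, 171]
[([310, 157, 15, 53, 616], [317.5, 179.2])]
```

```bash
python3 -c "
from bench import manip
print(manip.sign_off())"
```

```text
the job is handed in; nothing more can be done
None
```

The staining set is assembled in the order asked and handed in at about 44 s. In the last wrist picture the cover's edges fell within about a pixel of where a fully seated cover should be. The bottle and jar were never touched. `sign_off()` returned no verdict, so I don't know how the run was judged.

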